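# Dock and test the remote stop box

### The arm

A 6-joint arm with a two-finger parallel gripper is mounted at the origin on the work surface. World frame = base frame: x ahead of the robot, y to its left, z up, the work surface at z = 0. Lengths are in mm, angles in rad, forces in N, time in s.
With the tool pointing down it reaches from about 350 to 875 mm from the base axis. Payload 4.2 kg.
Tool frame: the origin (TCP) lies at the very end of the fingers, on their centre line; the grasp point (between the pads) lies 19 mm behind it; z points along the fingers, y is the line along which they close (so a half turn about z gives the same grasp; the last joint's range is limited). The gripper opens to 85 mm and grips with 20 to 120 N. Pads are 22 mm wide; open, the fingers measure 114 mm over their backs; the gripper's body (76 mm by 85 mm) begins 54 mm behind the grasp point. The pads swing forward as they close: fully open they stand 13 mm farther back than shut.
Start: joints at [-0.902, 0.385, 0.008, 0, -1.194, -0.259], TCP at [249.029, -573.222, 231.312] pointing down, gripper open.
Joint ranges: [-3.14, 3.14], [-1.21, 2.06], [-1.07, 1.41], [-3.16, 2.05], [-2.99, -0.16], [-3.1, 3.1]. Speed limits (rad/s): [2.79, 2.79, 3.14, 3.14, 3.14, 3.14].

### API

Orientations are given as a unit quaternion [x, y, z, w].
In Python, from bench import read_state, get_image, get_calibration, job_done gives the robot as it stands.
- The arm moves only by the shell command python3 -m creep 'ROWS'. ROWS is a JSON object of lists of equal length, an entry for each row: "translation": the shift along the world's x, y, z in cm, a list of three; "delta_rot": the turn, a rotation vector about the world's x, y, z in degrees, a list of three; "hand": the finger opening in cm, from 0 to 8.54. A call has 1 to 8 rows; each row is the pose to reach, as a shift and turn from the pose commanded when the call began; what a row does not reach only later rows make up. A row lasts 1/8 s, in which the tool goes at most 62.5 mm and 10.7 degrees, less where a joint would pass 70% of its speed; a pose out of reach is approached as far as the arm can. A call with a gripper value outside its range is refused whole. The fingers move at their own pace and stop on an object; the grip force is fixed at half the most. Time passes only in rows, so rows that repeat a pose let the fingers close. It gives the time, the measured TCP pose, the force, the opening and the grip force at its end, in the units of the state.
- read_state(): the state, without advancing time (a new reading comes with each control period).
- get_image(name): name is "scene" or "top" or "wrist"; returns (picture, depth): 420x560x3 uint8, red, green, blue; 420x560 float32, mm along the optical axis (not along the pixel's ray), 0 where there is no reading.
- get_calibration(name): a dict with "intrinsics" (3x3 intrinsics, pixels), "dist" ([k1, k2, p1, p2, k3] as OpenCV has them; the pictures are not rectified), "xyz" and "attitude" of the camera in the world. Camera axes: x right, y down, z forward; pixel columns grow to the right and rows downward; lengths in mm; the calibration is good to about 2 mm. A picture is of the moment at which its call begins: read the wrist's pose just before it. get_calibration takes no time and is no camera call; for the wrist camera it gives the pose at the moment of the call.
- job_done(): hands the job in; it is judged then, once.
The state is a dict: "clock": time; "joints": joint angles; "joint_vel": joint speeds; "joint_efforts": joint torques, N m; "position": TCP position; "ee_rot": TCP orientation; "contact_force": force on the tool from outside, world axes, zero at the start; "wrist_torque": the same for the moment, N m; "gripper_width": finger opening in mm; "grasp_force": force on a finger pad.
Only numpy, scipy, OpenCV 4.12 (cv2) and the standard library are available. Lean on these libraries where they do the work, as an engineer would, in place of code of your own. Each camera call takes 0.05 s, during which the arm holds its last target. There are 200 camera calls.

### The job

The autosampler's loose stop box has been left on the bench: set it back in its charging cradle, fully home, button up, either way round, and let go of it. Then test it there: press the mushroom button until it latches and stays down by itself with your hand off it, and turn its head clockwise until it comes back up and stays up. Press it as a person would, not with a shove, and leave the other things on the bench standing where they are.

Things in the scene. Friction and masses are not known exactly. Their poses are not given: they have to be found in the camera images.
- stopbox: loose light-grey plastic box, 80 (its x) x 56 (y) x 45 mm high, 0.55 kg, with a round mid-grey mushroom button in the middle of its top; origin at the centre of its underside, z up. Head: 40 mm diameter, 18 mm thick, upright rim to grip; when up, its underside is 10 mm and its top 28 mm above the box top (73 mm above the origin). Same shape when turned half round
- stop_top (a point): centre of the top face of the mushroom head, on its axis; moves down and turns with the head; z up. The head carries a white line along its x
- stop_press (a joint): how far the button is pressed: 0 m up, 0.008 m at the bottom stop; spring 2 N at the top, 5.2 N at the bottom. It must go past 6 mm to latch, and stays latched at about 5.5 mm when let go
- stop_turn (a joint): turn of the head, rad, clockwise from above positive: 0 when up. Pressed past 6 mm it snaps by itself to -0.68 and is latched. Turned clockwise past about 0 (spring 0.08 to 0.12 N m) it is free to rise; stop at +0.6. The spring always turns it back, and a tight grip holds the head down: let it rise 5.5 mm (lift with it) before or as it is let go
- cradle: fixed grey charging cradle, a shallow open tray: outside 101 (its x) x 77 mm (y), walls 8 mm thick and 20 mm high above the bench; pocket 85 x 61 mm, its floor 6 mm above the bench; origin on the bench under the middle of the pocket, z up. The box drops in upright, long side along x, either way round
- vial_a: bystander: clear glass sample vial with a metal cap, 22 mm diameter, 45 mm tall, standing upright; origin at the centre of its underside; near an end of the cradle
- vial_b: bystander: clear glass sample vial with a metal cap, 22 mm diameter, 45 mm tall, standing upright; origin at the centre of its underside; near an end of the stop box as it lies at the start
- vial_c: bystander: clear glass sample vial with a metal cap, 22 mm diameter, 45 mm tall, standing upright; origin at the centre of its underside
- vial_d: bystander: clear glass sample vial with a metal cap, 22 mm diameter, 45 mm tall, standing upright; origin at the centre of its underside
- dish: bystander: clear plastic dish, 90 mm across, 16 mm high; origin at the centre of its underside
- adapter: bystander: light-grey power adapter, a plain box 85 x 55 x 40 mm without a button; origin at the centre of its underside
- flask: bystander: white plastic bottle, 64 mm diameter, 160 mm tall; origin at the centre of its underside
There are look-alikes about, which are no part of the job. Leave any purple or yellow look-alike of the stopbox alone.

How it is judged:
By the outcome, as a careful person would: the job done as asked, in the order asked, and still so for the second after the job is handed in, with the robot touching nothing.
It also fails if it takes over 64 s, if anything falls off the work surface, if the arm or the gripper's body presses on something with over 40 N, if the wrist force passes 120 N, or if a joint passes its speed limit or range.

## Working session

There is one attempt and no reset: what is moved stays moved. The work goes in short steps, Python scripts to look and compute and a shell command to move; the robot and the scene stay as the last step left them, time stands still between calls to the robot, and variables do not carry over. Pictures are saved under pics/ and viewed, at most 10 in all, crops included, and the job is handed in when it is done.

```bash
mkdir -p pics
cat > h.py <<'E'
import numpy as np, cv2
from scipy.spatial.transform import Rotation as R
from bench import *
def shot(n):
    c=get_calibration(n); im,d=get_image(n); return im,d,c
def save(im,f): cv2.imwrite('pics/'+f,im[:,:,::-1])
def rot(c):
    a=np.array(c['attitude'],float); return a if a.shape==(3,3) else R.from_quat(a).as_matrix()
def onplane(c,uv,z):
    p=cv2.undistortPoints(np.array(uv,float).reshape(-1,1,2),np.array(c['intrinsics']),np.array(c['dist'])).reshape(-1,2)
    r=np.c_[p,np.ones(len(p))]@rot(c).T; o=np.array(c['xyz']); return o+r*((z-o[2])/r[:,2])[:,None]
def cloud(c,d):
    v,u=np.mgrid[:d.shape[0],:d.shape[1]]
    p=cv2.undistortPoints(np.c_[u.ravel(),v.ravel()].astype(float).reshape(-1,1,2),np.array(c['intrinsics']),np.array(c['dist'])).reshape(-1,2)
    P=np.c_[p,np.ones(len(p))]*d.reshape(-1,1); W=P@rot(c).T+np.array(c['xyz']); W[d.ravel()==0]=np.nan
    return W.reshape(*d.shape,3)
E
python3 - <<'E'
from h import *
print(read_state())
for n in('top','scene'):
    im,d,c=shot(n); save(im,n+'1.png'); print(n,c)
    np.savez(n+'1.npz',im=im,d=d)
E
```

```text
{'clock': 0.0, 'joints': array([-9.02397355e-01,  3.85564014e-01,  6.59484244e-03, -4.87781026e-04,
       -1.19399352e+00, -2.58581936e-01]), 'joint_vel': array([ 0.00225724, -0.00154867, -0.00072718,  0.00071731, -0.00066027,
       -0.00030632]), 'joint_efforts': array([-1.97499816e-03, -3.92285478e+01,  1.88401312e+01,  4.18624431e+00,
       -4.63342745e-03, -1.87911502e-05]), 'position': array([ 248.79068255, -572.70009437,  230.20662193]), 'ee_rot': array([-2.03389365e-01,  9.79097310e-01,  1.07024896e-03, -2.81494607e-04]), 'contact_force': array([-0.34281698,  0.00308783,  0.51458334]), 'wrist_torque': array([ 0.00420922, -0.00965325, -0.01086173]), 'grasp_force': 0.0, 'gripper_width': 85.32327704385797}
top {'intrinsics': array([[456.40491594,   0.        , 282.63238956],
       [  0.        , 456.40491594, 207.02329373],
       [  0.        ,   0.        ,   1.        ]]), 'dist': array([-0.12565922,  0.        ,  0.        ,  0.        ,  0.        ]), 'xyz': array([ 321.43671894,  -11.84391339, 1420.10010346]), 'attitude': array([ 0.70631659, -0.70183136,  0.05869811, -0.07144337])}
scene {'intrinsics': array([[467.59327158,   0.        , 287.29283321],
       [  0.        , 467.59327158, 210.94057399],
       [  0.        ,   0.        ,   1.        ]]), 'dist': array([-0.04894152,  0.        ,  0.        ,  0.        ,  0.        ]), 'xyz': array([1383.67610389, -506.24514272,  976.62245285]), 'attitude': array([ 0.79959845,  0.45097598, -0.18997708, -0.34809726])}
```

View pics/top1.png

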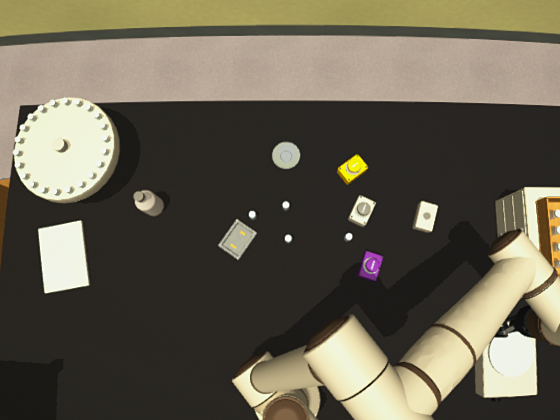

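View pics/scene1.png

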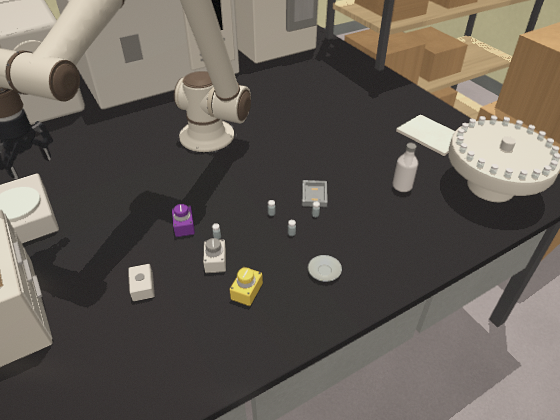

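The top view shows the stop box at (362,210) with vial_b at (349,237), the cradle at (238,239) with vial_a at (252,214), and the other vials at (286,205) and (288,238). Yellow and purple look-alikes are at (352,168) and (371,266), and the adapter is at (426,216). The scene view agrees.

Run:
```python
from h import *
f=np.load('top1.npz'); im,d=f['im'],f['d']; c=get_calibration('top')
g=cv2.cvtColor(im,cv2.COLOR_RGB2GRAY); m=(g>70).astype(np.uint8); m[:130]=0
W=cloud(c,d)
n,l,s,ce=cv2.connectedComponentsWithStats(m)
for i in range(1,n):
    if s[i,4]<12 or s[i,4]>1500: continue
    u,v=ce[i]; z=np.nanmax(W[l==i][:,2])
    if u>450 or u<130: continue
    ct=cv2.findContours((l==i).astype(np.uint8),0,2)[0][0]; r=cv2.minAreaRect(ct)
    P=onplane(c,cv2.boxPoints(r),20 if 200<u<260 else 45); e=P[1:3]-P[:2]
    print(np.round(ce[i]),s[i,4],'zmed',np.round(np.nanmedian(W[l==i][:,2])),'ctr',P.mean(0).round(),'sides',np.hypot(*e.T[:2]).round(),'ang',np.degrees(np.arctan2(e[:,1],e[:,0])).round())
```

```text
[286. 155.] 628 zmed 10.0 ctr [746.   5.  45.] sides [88. 88.] ang [-90. 180.]
[352. 169.] 538 zmed 46.0 ctr [ 701. -201.   45.] sides [92. 61.] ang [ -52. -145.]
[148. 202.] 560 zmed 104.0 ctr [593. 436.  45.] sides [ 67. 106.] ang [ -23. -116.]
[361. 211.] 549 zmed 45.0 ctr [ 568. -227.   45.] sides [90. 59.] ang [ -27. -117.]
[285. 205.] 58 zmed 42.0 ctr [584.   5.  45.] sides [24. 24.] ang [ -44. -135.]
[425. 216.] 580 zmed 39.0 ctr [ 551. -425.   45.] sides [93. 62.] ang [ -16. -104.]
[252. 214.] 56 zmed 40.0 ctr [560. 111.  20.] sides [22. 25.] ang [ -90. -179.]
[237. 239.] 867 zmed 8.0 ctr [482. 155.  20.] sides [105.  81.] ang [ -34. -125.]
[348. 237.] 58 zmed 42.0 ctr [ 488. -185.   45.] sides [24. 21.] ang [-90. 179.]
[288. 238.] 54 zmed 41.0 ctr [482.  -1.  45.] sides [21. 24.] ang [ -90. -180.]
[371. 265.] 424 zmed 48.0 ctr [ 401. -252.   45.] sides [75. 53.] ang [ -18. -107.]
```

```bash
python3 -m creep '{"translation":[[4,4.4,0.3],[8,8.8,0.5],[12,13.2,1],[16,17.5,1],[20,22,1.5],[24,26.2,2],[28,30.6,2],[31.8,34.7,2]],"delta_rot":[[0,0,-7],[0,0,-14],[0,0,-21],[0,0,-28],[0,0,-35],[0,0,-42],[0,0,-49],[0,0,-50.5]],"hand":[8.5,8.5,8.5,8.5,8.5,8.5,8.5,8.5]}'
python3 -m creep '{"translation":[[0,0,0],[0,0,0]],"delta_rot":[[0,0,0],[0,0,0]],"hand":[8.5,8.5]}'
python3 - <<'E'
from h import *
s=read_state(); print(s['position'],R.from_quat(s['ee_rot']).as_matrix().round(3),s['joints'].round(2))
im,d,c=shot('wrist'); save(im,'w1.png'); np.savez('w1.npz',im=im,d=d,**{k:c[k] for k in c}); print(c)
E
```

```text
clock: 1.1
position: [568.0, -224.4, 251.0]
ee_rot: [0.234, 0.972, 0.0, -0.0]
contact_force: [0.3, -1.3, -0.3]
gripper_width: 84.8
grasp_force: 0.0
clock: 1.35
position: [566.6, -226.0, 250.7]
ee_rot: [0.233, 0.972, -0.0, -0.001]
contact_force: [0.0, -0.5, -0.3]
gripper_width: 84.8
grasp_force: 0.0
[ 566.64491006 -226.03883482  250.66895692] [[-0.891  0.454 -0.002]
 [ 0.454  0.891  0.   ]
 [ 0.002 -0.    -1.   ]] [-0.11  0.35  0.   -0.   -1.23 -1.93]
{'intrinsics': array([[357.82092189,   0.        , 281.81404105],
       [  0.        , 357.82092189, 215.76169475],
       [  0.        ,   0.        ,   1.        ]]), 'dist': array([-0.09143432,  0.        ,  0.        ,  0.        ,  0.        ]), 'xyz': array([ 498.73494582, -191.34873449,  393.12617757]), 'attitude': array([0.84283636, 0.51667668, 0.07910397, 0.12811965])}
```

View pics/w1.png

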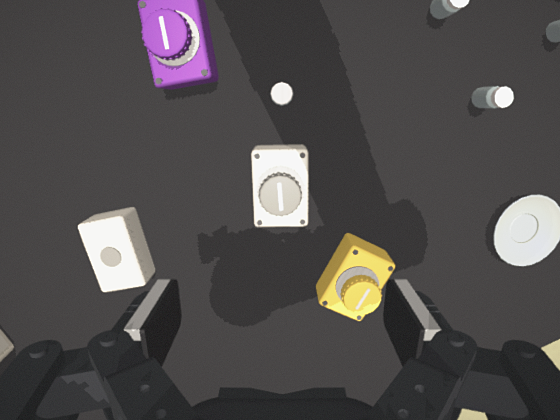

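The wrist view shows the stop box at (280,187), its line nearly along the long side, with vial_b at (282,93). Yellow is at (355,280) and the adapter at (118,250). The box is well clear of its neighbours.

Run:
```python
from h import *
f=np.load('w1.npz'); im,d=f['im'],f['d']; c={k:f[k] for k in('intrinsics','dist','xyz','attitude')}
W=cloud(c,d); print('bench z',np.nanmedian(W[100:200,200:240,2]), 'top z', W[160,280],W[190,290])
g=cv2.cvtColor(im,cv2.COLOR_RGB2GRAY)
roi=np.zeros_like(g); roi[135:240,235:320]=1
def rect(m,z,name):
    n,l,s,ce=cv2.connectedComponentsWithStats(m); i=1+np.argmax(s[1:,4])
    ct=cv2.findContours((l==i).astype(np.uint8),0,2)[0][0]
    P=onplane(c,ct.reshape(-1,2),z)[:,:2].astype(np.float32)
    r=cv2.minAreaRect(P); b=cv2.boxPoints(r); e=b[1:3]-b[:2]; print(name,r[0],np.hypot(*e.T).round(1),np.degrees(np.arctan2(e[:,1],e[:,0])).round(1))
rect(((g>120)&(roi>0)).astype(np.uint8),45,'gray')
m=(np.abs(W[...,2]-45)<6)&(roi>0); P=W[m][:,:2].astype(np.float32); 
r=cv2.minAreaRect(P);b=cv2.boxPoints(r);e=b[1:3]-b[:2];print('depth',r,np.hypot(*e.T),np.degrees(np.arctan2(e[:,1],e[:,0])))
m=(W[...,2]>63)&(roi>0); P=W[m][:,:2].astype(np.float32); print('head',cv2.minEnclosingCircle(P),W[m][:,2].mean())
hsv=cv2.cvtColor(im,cv2.COLOR_RGB2HSV); print(im[205,300],im[190,270],im[190,281],im[149,280])
v,u=np.mgrid[:420,:560]
hm=((g<im[190,270].mean()+12)&(g>90)&(roi>0)).astype(np.uint8)
rect(((g>im[205,300].mean()-12)&(roi>0)).astype(np.uint8),45,'bright')
```

```text
bench z -0.3695740941834629 top z [ 544.1364916  -216.06651868   44.9997579 ] [ 569.24935733 -218.46497459   72.7603095 ]
gray (567.9412231445312, -228.20301818847656) [83.3 55.8] [-25.9  64.1]
depth ((569.8430786132812, -229.84341430664062), (55.70956039428711, 80.84175872802734), 64.04548645019531) [80.84179 55.70956] [-25.954512  64.04548 ]
head ((569.9031372070312, -229.6698760986328), 20.855125427246094) 72.06372782583526
[249 250 248] [221 217 206] [246 246 247] [219 212 193]
bright (569.3327026367188, -229.47386169433594) [77.4 53. ] [-26.  64.]
```

```bash
python3 -m creep '{"translation":[[0.3,-0.36,-4],[0.3,-0.36,-9],[0.3,-0.36,-14],[0.3,-0.36,-18],[0.3,-0.36,-21],[0.3,-0.36,-23.4],[0.3,-0.36,-23.4]],"delta_rot":[[0,0,1],[0,0,1],[0,0,1],[0,0,1],[0,0,1],[0,0,1],[0,0,1]],"hand":[8.5,8.5,8.5,8.5,8.5,8.5,8.5]}'
python3 -m creep '{"translation":[[0,0,0],[0,0,0],[0,0,0],[0,0,0],[0,0,0],[0,0,0]],"delta_rot":[[0,0,0],[0,0,0],[0,0,0],[0,0,0],[0,0,0],[0,0,0]],"hand":[5.2,5.2,5.2,5.2,5.2,5.2]}'
```

```text
clock: 2.28
position: [567.7, -230.9, 15.6]
ee_rot: [0.226, 0.974, -0.0, -0.002]
contact_force: [-0.2, 0.0, 0.8]
gripper_width: 84.9
grasp_force: 0.0
clock: 3.02
position: [571.2, -230.2, 19.3]
ee_rot: [0.225, 0.974, -0.0, 0.002]
contact_force: [-1.2, -0.7, 5.7]
gripper_width: 54.6
grasp_force: 68.2
```

```bash
python3 -m creep '{"translation":[[0,0,2],[0,0,6],[0,0,11],[0,2,15],[0,6,18],[0,12,18],[0,18,18],[0,24,18]],"delta_rot":[[0,0,0],[0,0,0],[0,0,0],[0,0,0],[0,0,-2],[0,0,-4],[0,0,-6],[0,0,-8]],"hand":[5.2,5.2,5.2,5.2,5.2,5.2,5.2,5.2]}'
python3 -m creep '{"translation":[[0,5,0],[0,9,0],[0,10,0],[0,10,0],[0,10,0]],"delta_rot":[[0,0,0],[0,0,0],[0,0,0],[0,0,0],[0,0,0]],"hand":[5.2,5.2,5.2,5.2,5.2]}'
python3 - <<'E'
from h import *
s=read_state(); print(s['position'],s['joints'].round(2))
im,d,c=shot('wrist'); save(im,'w2.png'); np.savez('w2.npz',im=im,d=d,**{k:c[k] for k in c})
E
```

```text
clock: 4.03
position: [567.9, 12.0, 195.4]
ee_rot: [0.294, 0.956, -0.0, -0.002]
contact_force: [1.8, 0.2, -7.2]
gripper_width: 54.8
grasp_force: 66.7
clock: 4.65
position: [569.4, 109.0, 196.6]
ee_rot: [0.293, 0.956, -0.001, -0.001]
contact_force: [0.1, -0.3, -7.1]
gripper_width: 54.9
grasp_force: 66.7
[569.37873742 108.97079411 196.56647797] [ 0.47  0.34 -0.16 -0.   -1.08 -2.63]
```

View pics/w2.png

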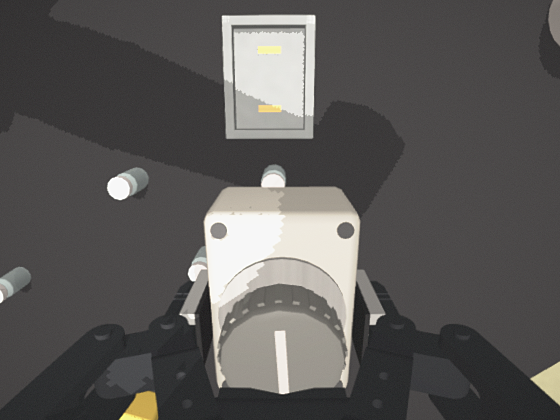

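The wrist view shows the cradle at (223–315, 15–137), with vial_a below it at (274,178). The box sits level in the fingers, button up, with its near corner screws at (219,230) and (345,230).

```bash
cat > cr.py <<'E'
from h import *
import sys
f=np.load(sys.argv[1]); im,d=f['im'],f['d']; c={k:f[k] for k in('intrinsics','dist','xyz','attitude')}
W=cloud(c,d); g=cv2.cvtColor(im,cv2.COLOR_RGB2GRAY)
def rect(P,name):
    P=P.astype(np.float32); r=cv2.minAreaRect(P); b=cv2.boxPoints(r); e=b[1:3]-b[:2]; print(name,np.round(r[0],1),np.hypot(*e.T).round(1),np.degrees(np.arctan2(e[:,1],e[:,0])).round(1))
roi=np.zeros(g.shape,bool); roi[0:160,200:340]=1
m=((g>90)&roi).astype(np.uint8); n,l,s,ce=cv2.connectedComponentsWithStats(m); i=1+np.argmax(s[1:,4])
ct=cv2.findContours((l==i).astype(np.uint8),0,2)[0][0].reshape(-1,2)
rect(onplane(c,ct,20)[:,:2],'cradle rgb')
zz=W[...,2]; print('rim z',np.nanmedian(zz[60:100,225:231]),'floor',np.nanmedian(zz[60:90,250:290]))
m=(abs(zz-20)<4)&roi; rect(W[m][:,:2],'cradle depth')
m=(zz>2)&(zz<12)&(g>90); m[:25]=0;m[128:]=0;m[:,:232]=0;m[:,306:]=0; rect(W[m][:,:2],'floor')
# held box
zt=np.nanmedian(zz[215:245,260:300]); print('box top z',zt)
p=(abs(zz-zt)<4); p[:190]=0; p[270:]=0; p[:,:205]=0;p[:,358:]=0
Q=W[p]; fy=R.from_quat(read_state()['ee_rot']).as_matrix(); tcp=read_state()['position']
T=(Q-tcp)@fy; print('box top in tool x max',np.percentile(T[:,0],[50,99,100]),'y',T[:,1].min(),T[:,1].max())
s=onplane(c,[[219,230],[345,230]],zt); print('screws',s, (s-tcp)@fy, 'line ang',np.degrees(np.arctan2(*(s[1]-s[0])[1::-1])))
print('tool yaw y',np.degrees(np.arctan2(fy[1,1],fy[0,1])))
h=zz>zt+15; h[:200]=0; h[400:]=0;h[:,:218]=0;h[:,348:]=0
T=(W[h]-tcp)@fy; print('head',cv2.minEnclosingCircle(T[:,:2].astype(np.float32)),np.nanmedian(W[h][:,2]))
E
python3 cr.py w2.npz
```

```text
cradle rgb [481.4 155.2] [100.9  77.5] [-34.  56.]
rim z 19.696483946304312 floor 5.7407963142673
cradle depth [481.3 154.9] [101.2  77.8] [-34.5  55.5]
floor [480.8 155.3] [84.8 61.7] [-34.3  55.7]
box top z 221.89789214174976
box top in tool x max [31.33262552 41.09205724 41.58741251] y -27.80910796003701 27.894796860678035
screws [[528.62565367 110.45527813 221.89789214]
 [553.2076641  146.79171292 221.89789214]] [[ 34.82723262 -21.69999804 -25.02331291]
 [ 34.85622028  22.17036353 -25.07091182]] line ang 55.92120262288655
tool yaw y 55.88339812848702
head ((1.5300322771072388, 0.335380882024765), 20.926916122436523) 249.79581459951063
```

```bash
python3 -m creep '{"translation":[[-4,2.1,0],[-8,4.2,0],[-8.7,4.54,-3],[-8.7,4.54,-7],[-8.7,4.54,-11],[-8.7,4.54,-14],[-8.7,4.54,-14.3],[-8.7,4.54,-14.3]],"delta_rot":[[0,0,-0.2],[0,0,-0.2],[0,0,-0.2],[0,0,-0.2],[0,0,-0.2],[0,0,-0.2],[0,0,-0.2],[0,0,-0.2]],"hand":[5.2,5.2,5.2,5.2,5.2,5.2,5.2,5.2]}'
python3 - <<'E'
from h import *
import numpy as np
s=read_state(); print(s['position'])
M=R.from_quat(s['ee_rot']).as_matrix()
print('box', s['position']+M@[1.3,.1,0], 'yaw',np.degrees(np.arctan2(M[1,1],M[0,1])))
im,d,c=shot('wrist'); save(im,'w3.png')
E
```

```text
clock: 5.7
position: [484.2, 155.6, 55.4]
ee_rot: [0.294, 0.956, 0.001, 0.001]
contact_force: [0.4, 0.6, -6.4]
gripper_width: 54.8
grasp_force: 66.7
[484.21020881 155.57016039  55.3677688 ]
box [483.19178353 156.38429058  55.36636325] yaw 55.7599471196552
```

View pics/w3.png

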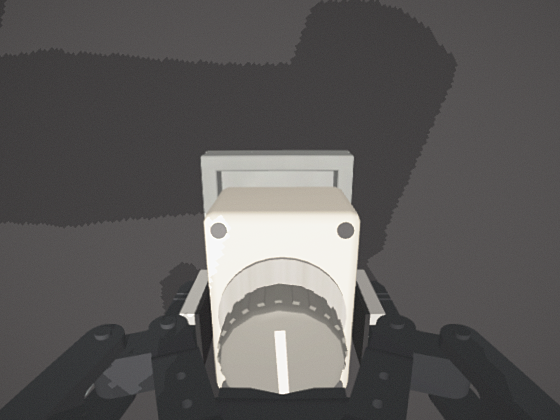

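The far cradle rim shows at (201–353, 152), centred on the box at about 278–282.

```bash
python3 -m creep '{"translation":[[0,0,0],[0,0,0]],"delta_rot":[[0,0,0],[0,0,0]],"hand":[5.2,5.2]}'
python3 - <<'E'
from h import *
s=read_state(); M=R.from_quat(s['ee_rot']).as_matrix(); b=s['position']+M@[1.3,.1,0]; print('box',b)
im,d,c=shot('wrist'); W=cloud(c,d); z=W[...,2]
m=abs(z-20)<5; m[:140]=0; m[200:]=0; m[:,:195]=0; m[:,360:]=0
T=(W[m]-b)@M; print('rim rel box: xmax',np.percentile(T[:,0],[98,99.5]),'y',np.percentile(T[:,1],[1,99]))
p=np.abs(z-np.nanmedian(z[215:245,260:300]))<4; p[:190]=0;p[270:]=0;p[:,:205]=0;p[:,358:]=0
T=(W[p]-b)@M; print('boxtop',np.percentile(T[:,0],99.5),T[:,1].min(),T[:,1].max(),np.nanmedian(W[p][:,2]))
E
```

```text
clock: 6.0
position: [483.5, 155.9, 55.3]
ee_rot: [0.294, 0.956, 0.001, 0.001]
contact_force: [0.3, 0.2, -6.5]
gripper_width: 54.7
grasp_force: 66.7
box [482.49931729 156.70854416  55.33605852]
rim rel box: xmax [50.51281266 50.64778812] y [-40.04472979  35.63786031]
boxtop 39.71982007174813 -27.83560289871969 27.921013750022023 80.6503264584843
```

```bash
python3 -m creep '{"translation":[[-0.12,-0.17,-0.5],[-0.12,-0.17,-1],[-0.12,-0.17,-1.5],[-0.12,-0.17,-2],[-0.12,-0.17,-2.4],[-0.12,-0.17,-2.7],[-0.12,-0.17,-2.9],[-0.12,-0.17,-2.9]],"delta_rot":[[0,0,0],[0,0,0],[0,0,0],[0,0,0],[0,0,0],[0,0,0],[0,0,0],[0,0,0]],"hand":[5.2,5.2,5.2,5.2,5.2,5.2,5.2,5.2]}'
python3 -m creep '{"translation":[[0,0,0],[0,0,0]],"delta_rot":[[0,0,0],[0,0,0]],"hand":[5.2,5.2]}'
```

```text
clock: 7.05
position: [482.0, 154.0, 25.4]
ee_rot: [0.294, 0.956, 0.0, 0.0]
contact_force: [-0.4, 0.4, -5.8]
gripper_width: 54.5
grasp_force: 66.9
clock: 7.3
position: [482.0, 154.0, 25.4]
ee_rot: [0.294, 0.956, 0.0, 0.0]
contact_force: [-0.4, 0.8, -6.4]
gripper_width: 54.6
grasp_force: 66.9
```

```bash
python3 -m creep '{"translation":[[0,0,-0.05],[0,0,-0.1],[0,0,-0.1]],"delta_rot":[[0,0,0],[0,0,0],[0,0,0]],"hand":[5.2,5.2,5.2]}'
python3 -m creep '{"translation":[[0,0,0],[0,0,0],[0,0,0],[0,0,0],[0,0,0]],"delta_rot":[[0,0,0],[0,0,0],[0,0,0],[0,0,0],[0,0,0]],"hand":[6.5,8.4,8.4,8.4,8.4]}'
python3 -m creep '{"translation":[[0,0,2],[0,0,7],[0,0,12],[0,0,15],[0,0,15],[0,0,15]],"delta_rot":[[0,0,0],[0,0,0],[0,0,0],[0,0,0],[0,0,0],[0,0,0]],"hand":[8.4,8.4,8.4,8.4,8.4,8.4]}'
cat > chk.py <<'E'
from h import *
import sys
im,d,c=shot('wrist'); save(im,sys.argv[1]); W=cloud(c,d); z=W[...,2]
print('tcp',read_state()['position'],read_state()['joints'].round(2))
def near(lo,hi): return W[(z>lo)&(z<hi)&(np.hypot(W[...,0]-481.3,W[...,1]-155)<62)]
def rect(P,name):
    r=cv2.minAreaRect(P[:,:2].astype(np.float32)); b=cv2.boxPoints(r); e=b[1:3]-b[:2]; print(name,np.round(r[0],1),np.hypot(*e.T).round(1),np.degrees(np.arctan2(e[:,1],e[:,0])).round(1),'z',np.median(P[:,2]).round(1))
rect(near(47,60),'boxtop'); rect(near(17,23),'rim')
P=near(66,90); print('head',cv2.minEnclosingCircle(P[:,:2].astype(np.float32)),np.median(P[:,2]))
P=near(47,60); A=np.c_[P[:,:2]-P[:,:2].mean(0),np.ones(len(P))]; print('tilt deg',np.degrees(np.linalg.lstsq(A,P[:,2],rcond=None)[0][:2]))
E
python3 chk.py w4.png
```

```text
clock: 7.68
position: [481.9, 154.0, 25.3]
ee_rot: [0.294, 0.956, 0.0, 0.0]
contact_force: [-4.9, 0.3, 6.0]
gripper_width: 54.7
grasp_force: 68.3
clock: 8.3
position: [481.9, 153.9, 24.3]
ee_rot: [0.294, 0.956, 0.0, 0.0]
contact_force: [0.6, -0.5, 0.3]
gripper_width: 83.8
grasp_force: 0.0
clock: 9.05
position: [481.1, 153.5, 173.5]
ee_rot: [0.294, 0.956, -0.0, -0.001]
contact_force: [-0.1, 0.5, -0.5]
gripper_width: 83.7
grasp_force: 0.0
tcp [480.98550352 153.43527681 173.02625414] [ 0.63  0.24 -0.37 -0.   -0.97 -2.8 ]
boxtop [480.3 155.3] [78.8 55.8] [-34.3  55.7] z 50.6
rim [481.5 154.8] [100.3  77.4] [-34.3  55.7] z 19.6
head ((481.0520935058594, 154.8772430419922), 20.87735939025879) 78.42566633988791
tilt deg [0.07039108 0.14667942]
```

View pics/w4.png

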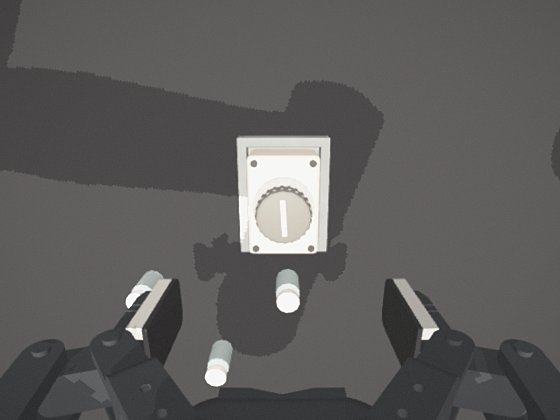

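The box is home in the cradle: its top is level at about 51 mm and centred. Vial_a is at (288,290), undisturbed. Now I'll close the fingers and hover over the button, turned counter-clockwise so there's range left for the clockwise turn.

```bash
python3 -m creep '{"translation":[[0,0.1,0],[0,0.1,0],[0,0.1,-1],[0,0.1,-4],[0,0.1,-7],[0,0.1,-8.5],[0,0.1,-8.5],[0,0.1,-8.5]],"delta_rot":[[0,0,10],[0,0,20],[0,0,30],[0,0,40],[0,0,50],[0,0,55],[0,0,55],[0,0,55]],"hand":[0,0,0,0,0,0,0,0]}'
python3 -m creep '{"translation":[[0,0,-0.2],[0,0,-0.4],[0,0,-0.6],[0,0,-0.6]],"delta_rot":[[0,0,0],[0,0,0],[0,0,0],[0,0,0]],"hand":[0,0,0,0]}'
```

```text
clock: 10.1
position: [482.0, 154.9, 89.2]
ee_rot: [-0.18, 0.984, -0.0, -0.0]
contact_force: [0.4, -0.0, 0.6]
gripper_width: -0.2
grasp_force: 0.0
clock: 10.6
position: [481.8, 154.8, 83.3]
ee_rot: [-0.18, 0.984, -0.0, -0.0]
contact_force: [0.7, 0.0, -0.3]
gripper_width: 0.0
grasp_force: 0.0
```

```bash
python3 -m creep '{"translation":[[0,0,-0.2],[0,0,-0.35],[0,0,-0.5],[0,0,-0.6],[0,0,-0.7],[0,0,-0.7]],"delta_rot":[[0,0,0],[0,0,0],[0,0,0],[0,0,0],[0,0,0],[0,0,0]],"hand":[0,0,0,0,0,0]}'
python3 -m creep '{"translation":[[0,0,-0.1],[0,0,-0.2],[0,0,-0.3],[0,0,-0.35],[0,0,-0.35]],"delta_rot":[[0,0,0],[0,0,0],[0,0,0],[0,0,0],[0,0,0]],"hand":[0,0,0,0,0]}'
```

```text
clock: 11.35
position: [481.9, 154.9, 76.9]
ee_rot: [-0.181, 0.984, -0.0, 0.0]
contact_force: [-1.5, 0.2, 4.3]
gripper_width: -0.4
grasp_force: 2.5
clock: 11.98
position: [482.1, 155.0, 73.0]
ee_rot: [-0.18, 0.984, 0.0, 0.0]
contact_force: [-0.3, 0.4, 4.0]
gripper_width: 0.3
grasp_force: 2.0
```

```bash
python3 -m creep '{"translation":[[0,0,-0.08],[0,0,-0.15],[0,0,-0.15]],"delta_rot":[[0,0,0],[0,0,0],[0,0,0]],"hand":[0,0,0]}'
python3 -m creep '{"translation":[[0,0,1],[0,0,4],[0,0,8],[0,0,11],[0,0,11],[0,0,11]],"delta_rot":[[0,0,0],[0,0,0],[0,0,0],[0,0,0],[0,0,0],[0,0,0]],"hand":[0,0,0,2,5,7]}'
python3 chk.py w5.png
```

```text
clock: 12.35
position: [482.1, 155.0, 71.4]
ee_rot: [-0.18, 0.984, 0.0, 0.0]
contact_force: [0.2, -0.5, 5.0]
gripper_width: 0.1
grasp_force: 2.3
clock: 13.1
position: [480.9, 154.5, 180.6]
ee_rot: [-0.18, 0.984, -0.0, -0.001]
contact_force: [1.2, -0.0, -0.3]
gripper_width: 54.1
grasp_force: 0.0
tcp [480.86818939 154.44312081 180.1990646 ] [ 0.63  0.23 -0.36 -0.   -0.99 -1.84]
boxtop [481.  154.4] [79.9 56.1] [-34.2  55.8] z 50.7
rim [481.4 154.7] [101.4  77.4] [-34.2  55.8] z 19.7
head ((481.40374755859375, 154.5312042236328), 20.982322692871094) 73.1730442905093
tilt deg [-0.06317775  0.02695905]
```

View pics/w5.png

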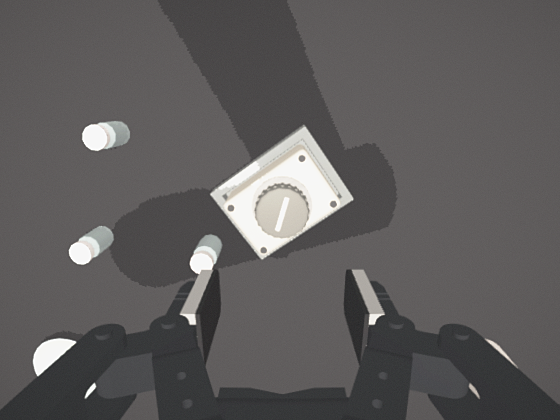

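The head top is at 73.2 mm, 5.2 mm down, and its white line has turned counter-clockwise at (282,213), so it is latched with the hand away. Next I'll grip the head rim.

```bash
python3 -m creep '{"translation":[[0,0,-3],[0,0,-7],[0,0,-10],[0,0,-12],[0,0,-12.7],[0,0,-12.7],[0,0,-12.7]],"delta_rot":[[0,0,0],[0,0,0],[0,0,0],[0,0,0],[0,0,0],[0,0,0],[0,0,0]],"hand":[6.5,6.5,6.5,6.5,6.5,6.5,6.5]}'
python3 -m creep '{"translation":[[0,0,0],[0,0,0],[0,0,0],[0,0,0],[0,0,0]],"delta_rot":[[0,0,0],[0,0,0],[0,0,0],[0,0,0],[0,0,0]],"hand":[5,3.7,3.7,3.7,3.7]}'
```

```text
clock: 14.02
position: [482.3, 155.2, 55.0]
ee_rot: [-0.18, 0.984, 0.0, 0.001]
contact_force: [0.8, 0.1, -0.6]
gripper_width: 65.2
grasp_force: 0.0
clock: 14.65
position: [482.2, 154.9, 54.6]
ee_rot: [-0.18, 0.984, 0.0, 0.0]
contact_force: [0.9, -0.7, 3.4]
gripper_width: 38.4
grasp_force: 54.1
```

```bash
python3 -m creep '{"translation":[[0,0,0],[0,0,0],[0,0,0],[0,0,0],[0,0,0],[0,0,0],[0,0,0]],"delta_rot":[[0,0,-8],[0,0,-17],[0,0,-26],[0,0,-35],[0,0,-43],[0,0,-49],[0,0,-49]],"hand":[3.7,3.7,3.7,3.7,3.7,3.7,3.7]}'
python3 -c "
from h import *
s=read_state();print(s['wrist_torque'])"
```

```text
clock: 15.52
position: [481.9, 154.4, 54.4]
ee_rot: [0.243, 0.97, -0.0, 0.0]
contact_force: [1.5, -3.4, 3.4]
gripper_width: 38.3
grasp_force: 53.9
[-0.9816886  -0.30770855  0.16195487]
```

```bash
python3 -m creep '{"translation":[[0,0,0.15],[0,0,0.3],[0,0,0.45],[0,0,0.54],[0,0,0.54]],"delta_rot":[[0,0,0],[0,0,0],[0,0,0],[0,0,0],[0,0,0]],"hand":[3.7,3.7,3.7,3.7,3.7]}'
python3 -m creep '{"translation":[[0,0,0],[0,0,0],[0,0,0],[0,0,0],[0,0,3],[0,0,8],[0,0,12],[0,0,12]],"delta_rot":[[0,0,0],[0,0,0],[0,0,0],[0,0,0],[0,0,0],[0,0,0],[0,0,0],[0,0,0]],"hand":[5,6.5,6.5,6.5,6.5,6.5,6.5,6.5]}'
python3 -m creep '{"translation":[[0,0,0],[0,0,0]],"delta_rot":[[0,0,0],[0,0,0]],"hand":[6.5,6.5]}'
python3 chk.py w6.png
```

```text
clock: 16.15
position: [481.7, 155.0, 59.6]
ee_rot: [0.244, 0.97, 0.0, -0.0]
contact_force: [-0.8, -2.5, 2.4]
gripper_width: 38.0
grasp_force: 53.9
clock: 17.15
position: [483.7, 156.0, 183.3]
ee_rot: [0.244, 0.97, 0.003, 0.003]
contact_force: [0.7, 0.0, -0.4]
gripper_width: 65.4
grasp_force: 0.0
clock: 17.4
position: [481.1, 154.4, 178.3]
ee_rot: [0.244, 0.97, -0.001, -0.001]
contact_force: [-0.3, -0.0, -0.2]
gripper_width: 64.8
grasp_force: 0.0
tcp [481.19294932 154.46068108 178.35431816] [ 0.63  0.23 -0.36 -0.   -0.98 -2.7 ]
boxtop [480.1 156.1] [79.5 55.9] [-36.5  53.5] z 50.6
rim [481.5 154.8] [100.9  77.3] [-34.1  55.9] z 19.6
head ((480.4675598144531, 155.74110412597656), 20.97351837158203) 78.23267073638348
tilt deg [-0.04849316  0.05853595]
```

View pics/w6.png

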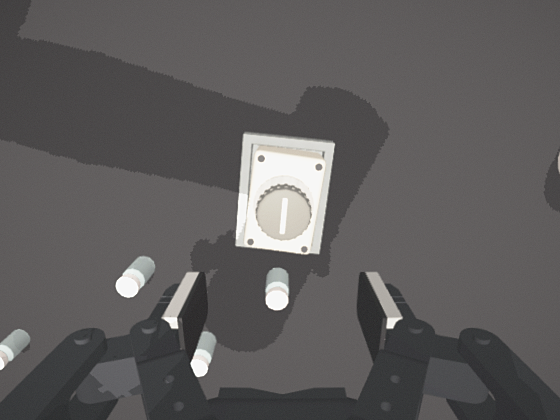

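The head is back up: its top is at 78.2 mm with the hand off, as it was before the press. The box is level and home at (285,200), and the vials are standing where they were.

```bash
python3 -c "
from bench import *
print(job_done())"
```

```text
the job is handed in; nothing more can be done
None
```

The stop box is home in its cradle with the button up; I pressed the button until it latched, turned the head clockwise until it came back up, and handed the job in at about 17.5 s, with the vials near the cradle standing where they were.

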